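# Raise a ratchet stand to its mate's notch and lay the tube across

## Task

One of the two red ratchet stands is still fully down. Lift its post by the saddle past the notch that its mate is set to, ease it back until the pawl carries it in that same notch, neither letting it drop nor forcing it down on the pawl, and only then let go. Then lay the square tube gently across both saddles, down between their horns, and leave everything else where it is.

Things in the scene. Friction and masses are not known exactly. Their poses are not given: they have to be found in the camera images.
- post (a joint): height of the lowered stand's sliding post in m: 0 fully down (start), up to 0.112. It stands in a notch at about 0.034, 0.064 or 0.094, but its tooth strip is bolted on through slots, so those seats lie up to 10 mm higher or lower: unknown, to be felt. Post and saddle weigh 5.4 to 6.6 N, sliding friction 1 N. It moves up freely; downward the pawl stops it at the next tooth
- saddle: dark steel saddle on that post, starts 180 mm above the table. Origin: middle of its seat floor. z up; seat runs along y, 34 mm long, with flat flanks 34 mm apart (grip across y, from the floor down to 37 mm below it; only the 22 mm thick bar is below). Horns at +-x: walls 36 mm apart and 13 mm high, flaring out above to 25 mm height, 67 mm over all. The tower's rim is 45 mm below the floor at the start
- pawl: yellow gravity pawl on that stand, on its saddle's +x side, about 40 mm long. Origin: its pivot, 40 mm from the post's axis. It leans on the post's teeth by its own weight, swings away as a tooth (pitch 30 mm) passes upward and drops in under it. A light part: no more than 25 N on it in all, the weight it carries included (its wedging makes that count 1.3 times)
- mate_saddle: the same saddle on the mate stand, some 208 to 236 mm away along the saddle's y axis (either side), the two seats in line and both stands bolted to one plate. Its post already stands in notch 1 or 2 (0.034 or 0.064 m up). Origin and axes as for saddle. Must stay as it is
- tube: bare aluminium square tube, 30 x 30 mm, 340 mm long, 0.3 to 0.55 kg, lying on the table between robot and stands, nearly along world y. Origin: middle of its underside; x along its length, z up
- tube_center (a point): the middle of the tube, 15 mm above its underside
- grinder: angle grinder with orange body, 250 mm long, lying; bystander. Origin: underside, near its middle
- mallet: black mallet, 300 mm long, lying; bystander. Origin: underside, near its middle
- magnet_square: red triangular welding magnet, 65 mm legs, 16 mm thick, on the plate between the stands; bystander. Origin: underside
- chipping_hammer: hammer with wooden handle lying beyond the stands; bystander. Origin: underside, near its middle
- wire_brush: brush with wooden handle lying beyond the stands; bystander. Origin: underside, near its middle
- coupon: dark steel offcut, 90 x 50 x 6 mm, on the table; bystander. Origin: middle of its underside
- spray_can: upright grey spray can, 52 mm wide, 150 mm tall; bystander. Origin: middle of its underside

How it is judged:
By the outcome, as a careful person would: the job done as asked, in the order asked, and still so for the second after the job is handed in, with the robot touching nothing.
It also fails if it takes over 61 s, if anything falls off the work surface, if the arm or the gripper's body presses on something with over 40 N, if the wrist force passes 120 N, or if a joint passes its speed limit or range.

## Robot

A 6-joint arm with a two-finger parallel gripper is mounted at the origin on the work surface. World frame = base frame: x ahead of the robot, y to its left, z up, the work surface at z = 0. Lengths are in m, angles in rad, forces in N, time in s.
With the tool pointing down it reaches from about 0.375 to 0.9 m from the base axis. Payload 3.1 kg.
Tool frame: the origin (TCP) lies at the very end of the fingers, on their centre line; the grasp point (between the pads) lies 19 mm behind it; z points along the fingers, x is the direction in which the jaws open and shut, and the axes are right-handed (so a half turn about z gives the same grasp; the last joint's range is limited). The gripper opens to 87 mm and grips with 3 to 60 N. Pads are 19 mm wide; open, the fingers measure 117 mm over their backs; the gripper's body (75 mm by 190 mm) begins 51 mm behind the grasp point.
Start: joints at [-1.343, 0.527, 1.433, -0, 1.181, -0.178], TCP at [0.247, -0.574, 0.223] pointing down, gripper open.
Joint ranges: [-3.08, 3.08], [-0.75, 2.2], [0.22, 2.44], [-1.43, 4.57], [0, 2.65], [-2.85, 2.85]. Speed limits (rad/s): [2.79, 2.79, 3.14, 3.14, 3.14, 3.14].

## Interface

Orientations are given as a unit quaternion [x, y, z, w].
In Python, from rig import robot gives the robot as it stands. The module is installed in compiled form; this text tells all that it offers.
- The arm moves only by the tool play_rows, never from a script. Its argument "increments" is one flat list of numbers, 4 for each row, row after row: the shift along the tool's x, y, z in cm, then the turn about the tool's z in rad. In form: [dx, dy, dz, twist, dx, dy, dz, twist, ...]. A call has 1 to 5 rows; each row shifts and turns the commanded pose from where the row before left it, along the tool's axes as they then stand; what a row does not reach is not made up. A row lasts 1/10 s, in which the tool goes at most 50 mm and 8.59 degrees, less where a joint would pass 70% of its speed; a pose out of reach is approached as far as the arm can. A call is refused whole if a number of a shift passes 5 or a number of a turn 0.15, either way. A call with a gripper value outside its range is refused whole. "fingers" is the finger opening in cm, from 0 to 8.7, set as the call begins (left out, the last holds). The fingers move at their own pace and stop on an object; "newtons" is the grip in N (left out, the last holds). Time passes only in rows, so rows that do not move let the fingers close. It gives the time, the measured TCP pose, the force and the opening at its end, in the units of the state.
- robot.get_obs(): the state, without advancing time (a new reading comes with each control period).
- robot.camera(name): name is "scene" or "top" or "wrist"; returns the picture (480x640x3 uint8, blue, green, red); there is no depth.
- robot.get_calibration(name): a dict with "fx", "fy", "cx", "cy" (pixels), "dist_coeffs" ([k1, k2, p1, p2, k3] as OpenCV has them; the pictures are not rectified), "R" (3x3) and "t" (3): a world point X has camera coordinates R X + t. Camera axes: x right, y down, z forward; pixel columns grow to the right and rows downward; lengths in m; the calibration is good to about 2 mm. A picture is of the moment at which its call begins: read the wrist's pose just before it. get_calibration takes no time and is no camera call; for the wrist camera it gives the pose at the moment of the call.
- robot.hand_in(): hands the job in, once; it reports no verdict.
The state is a dict: "time": time; "q": joint angles; "joint_velocities": joint speeds; "joint_torque": joint torques, N m; "position": TCP position; "tool_rot": TCP orientation; "ft_force": force on the tool from outside, world axes, zero at the start; "moment": the same for the moment, N m; "grip_width": finger opening in m.
Only numpy, scipy, OpenCV 4.12 (cv2) and the standard library are available. Lean on these libraries where they do the work, as an engineer would, in place of code of your own. Each camera call takes 0.05 s, during which the arm holds its last target. There are 200 camera calls.

## Working session

There is one attempt and no reset: what is moved stays moved. The work goes in short steps, Python scripts to look and compute and a tool call to move; the robot and the scene stay as the last step left them, time stands still between calls to the robot, and variables do not carry over. Pictures are saved under pics/ and viewed, about 8 in all and at most 12, crops included, and the job is handed in when it is done.

Besides the shell and the picture viewer there is one more tool, called after "Request:" as name(argument=value, ...) on one line, values as JSON. play_rows: Moves the arm, as the interface text tells. Its arguments: {"type":"object","properties":{"increments":{"type":"array","items":{"type":"number"}},"fingers":{"type":"number"},"newtons":{"type":"number"}},"required":["increments"]}

```bash
mkdir -p pics; cat > h.py <<'E'
import numpy as np, cv2
from rig import robot
def K(c): return np.array([[c['fx'],0,c['cx']],[0,c['fy'],c['cy']],[0,0,1]])
def ray(c,uv):
    p=cv2.undistortPoints(np.array([[uv]],float),K(c),np.array(c['dist_coeffs']))[0,0]
    R=np.array(c['R']);t=np.array(c['t'])
    d=R.T@np.array([p[0],p[1],1]); return -R.T@t, d/np.linalg.norm(d)
def plane(c,uv,z):
    o,d=ray(c,uv); return o+d*(z-o[2])/d[2]
def proj(c,X):
    R=np.array(c['R']);t=np.array(c['t'])
    return cv2.projectPoints(np.array(X,float).reshape(-1,1,3),cv2.Rodrigues(R)[0],t,K(c),np.array(c['dist_coeffs']))[0][:,0]
def tri(c1,u1,c2,u2):
    o1,d1=ray(c1,u1);o2,d2=ray(c2,u2)
    s=np.linalg.lstsq(np.stack([d1,-d2],1),o2-o1,rcond=None)[0]
    a,b=o1+d1*s[0],o2+d2*s[1]; return (a+b)/2,np.linalg.norm(a-b)
E
python3 - <<'E'
from h import *
np.set_printoptions(precision=4,suppress=True)
for n in ["scene","top"]:
    im=robot.camera(n);cv2.imwrite(f'pics/{n}0.png',im)
    c=robot.get_calibration(n);print(n,c['fx'],-np.array(c['R']).T@np.array(c['t']),np.array(c['R'])[2])
print(robot.get_obs())
E
```

```text
scene 521.2539681003553 [1.2491 0.0202 1.0945] [-0.5657 -0.0078 -0.8246]
top 434.3627454757439 [0.5036 0.004  1.1686] [ 0.0762  0.0085 -0.9971]
{'time': 0.1, 'q': array([-1.3425,  0.5284,  1.4337,  0.    ,  1.1814, -0.1785]), 'joint_velocities': array([-0.0012, -0.002 , -0.0042,  0.0001, -0.0021,  0.001 ]), 'joint_torque': array([ -0.0004, -44.0985, -17.7151,   0.0634,   0.0534,  -0.    ]), 'position': array([ 0.2472, -0.5734,  0.2217]), 'tool_rot': array([ 0.8354, -0.5497, -0.0007, -0.0007]), 'ft_force': array([ 0.7091,  0.4222, -0.8181]), 'moment': array([-0.0149, -0.0314, -0.0096]), 'grip_width': 0.08725253101275116}
```

View pics/scene0.png

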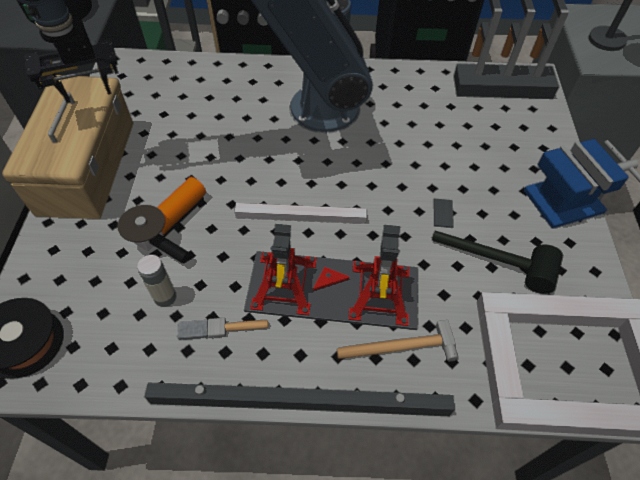

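View pics/top0.png

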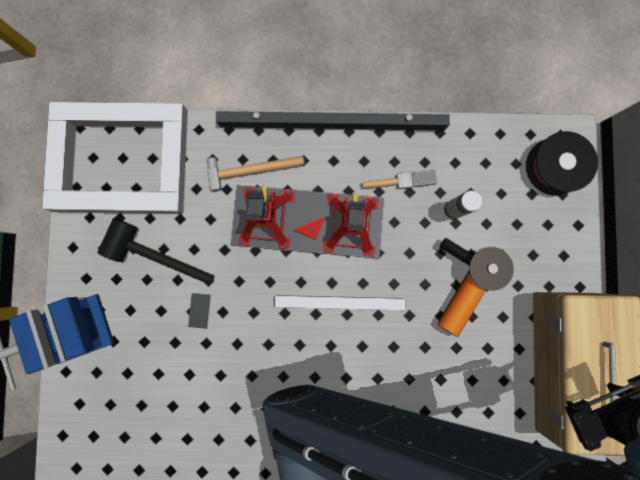

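The scene view looks toward -x: the stands are at about (282,262) and (389,262), with yellow pawls facing the camera, and the tube runs (235,209) to (367,215). The top view has the stands at about (258,207) and (355,213), and the tube from (275,302) to (405,304). I'll enlarge the stands next.

```bash
python3 - <<'E'
from h import *
np.set_printoptions(precision=4,suppress=True)
a=cv2.imread('pics/scene0.png')[205:330,240:425];b=cv2.imread('pics/top0.png')[180:262,225:390]
a=cv2.resize(a,None,fx=4,fy=4,interpolation=cv2.INTER_CUBIC)[:,:740]
cv2.imwrite('pics/sc.png',a);cv2.imwrite('pics/tc.png',cv2.resize(b,None,fx=4.8,fy=4.8,interpolation=cv2.INTER_CUBIC))
c=robot.get_calibration('top');im=cv2.imread('pics/top0.png')
m=np.zeros(im.shape[:2],np.uint8);roi=im[285:320,262:420];
m[285:320,262:420]=(roi.min(2)>190)*255
cnt=max(cv2.findContours(m,0,2)[0],key=cv2.contourArea)
r=cv2.minAreaRect(cnt);print(r)
P=np.array([plane(c,p,0.03) for p in cv2.boxPoints(r)]);print(P,P.mean(0),[np.linalg.norm(P[i]-P[i-1]) for i in range(4)])
E
```

```text
((340.0025329589844, 302.8763732910156), (128.2201690673828, 10.389544486999512), 1.181188941001892)
[[ 0.4117  0.1147  0.03  ]
 [ 0.4385  0.1148  0.03  ]
 [ 0.4376 -0.2188  0.03  ]
 [ 0.4108 -0.2183  0.03  ]] [ 0.4246 -0.0519  0.03  ] [np.float64(0.3330098144239841), np.float64(0.026840191624970894), np.float64(0.33357941928692325), np.float64(0.02678712205289249)]
```

View pics/sc.png

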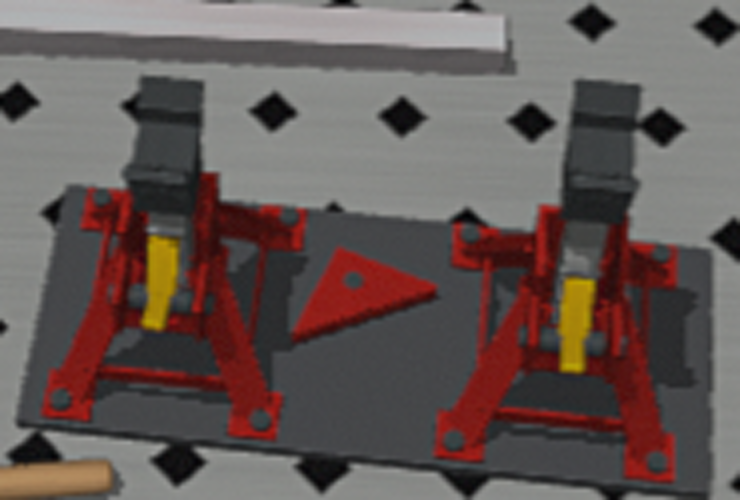

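View pics/tc.png

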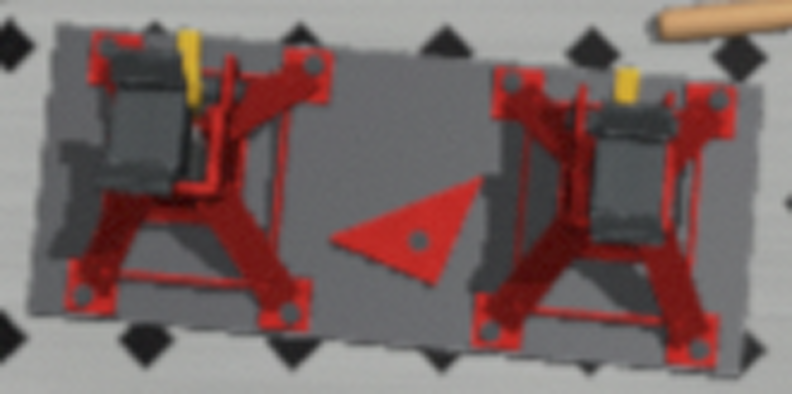

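```bash
python3 - <<'E'
from h import *
np.set_printoptions(precision=4,suppress=True)
ct=robot.get_calibration('top');cs=robot.get_calibration('scene')
S=lambda u,v:(240+u/4-.4,205+v/4-.4)
T=lambda u,v:(225+u/4.8-.4,180+v/4.8-.4)
for n,s,t in [('low far',S(172,80),T(630,242)),('low near',S(163,183),T(637,107)),('mate far',S(607,82),T(142,188)),('mate near',S(600,186),T(150,50))]:
    print(n,*tri(cs,s,ct,t), plane(ct,t,.205))
lo=[(597,105),(678,110),(665,245),(592,238)]
for z in(.205,): 
  P=np.array([plane(ct,T(*p),z) for p in lo]);print(P.mean(0),P)
ma=[(112,48),(190,55),(180,192),(105,185)]
for z in(.205,.239,.269):
  P=np.array([plane(ct,T(*p),z) for p in ma]);print(z,P.mean(0),np.linalg.norm((P[0]+P[1]-P[2]-P[3])/2),P)
# plate orientation
pl=[(60,25),(765,88),(742,378),(30,312)]
P=np.array([plane(ct,T(*p),.006) for p in pl]);print(P,P.mean(0))
for a,b in((1,0),(2,3),(3,0),(2,1)):
  d=P[a]-P[b];print(np.arctan2(d[1],d[0]),np.linalg.norm(d))
E
```

```text
low far [ 0.5988 -0.0749  0.2001] 0.004068150619948308 [ 0.5984 -0.0766  0.205 ]
low near [ 0.6627 -0.0762  0.1979] 0.007223252607353265 [ 0.6617 -0.0792  0.205 ]
mate far [0.6161 0.1492 0.2364] 0.006322631973659131 [0.6198 0.1508 0.205 ]
mate near [0.6792 0.1455 0.2356] 0.0022964687608634034 [0.6849 0.1489 0.205 ]
[ 0.63   -0.0776  0.205 ] [[ 0.6623 -0.0605  0.205 ]
 [ 0.6606 -0.0983  0.205 ]
 [ 0.5972 -0.0928  0.205 ]
 [ 0.5999 -0.0589  0.205 ]]
0.205 [0.6519 0.1495 0.205 ] 0.06464604735973645 [[0.6856 0.1668 0.205 ]
 [0.6828 0.1301 0.205 ]
 [0.6182 0.133  0.205 ]
 [0.621  0.1681 0.205 ]]
0.239 [0.6467 0.1444 0.239 ] 0.06236505267583512 [[0.6792 0.161  0.239 ]
 [0.6765 0.1257 0.239 ]
 [0.6142 0.1285 0.239 ]
 [0.6168 0.1623 0.239 ]]
0.269 [0.642  0.1399 0.269 ] 0.06035241030768711 [[0.6735 0.156  0.269 ]
 [0.6709 0.1217 0.269 ]
 [0.6106 0.1245 0.269 ]
 [0.6132 0.1572 0.269 ]]
[[ 0.7359  0.2303  0.006 ]
 [ 0.7063 -0.1683  0.006 ]
 [ 0.5429 -0.1563  0.006 ]
 [ 0.573   0.242   0.006 ]] [0.6395 0.0369 0.006 ]
-1.6448330948295116 0.39963395271306706
-1.646090483036973 0.3994330475231384
3.0700018538755023 0.16332713760734408
3.0687661211918003 0.1638290112829827
```

Mate horns sit about 37 mm above the lowered stand's, so it is set to notch 1 (0.034 m). The lowered saddle (y<0 stand) is at about (0.630,-0.077) with yaw -0.074. The tube is centred at (0.425,-0.052). Now moving to hover over the saddle.

Request:
play_rows(increments=[0,0,-5,0.12,0,0,-5,0.12,0,0,0,0.12,0,0,0,0.12], fingers=8.7)

```text
time: 0.5
position: [0.2475, -0.5747, 0.3247]
tool_rot: [-0.679, 0.734, -0.002, -0.001]
ft_force: [-0.5, 0.3, -1.4]
grip_width: 0.0872
```

Request:
play_rows(increments=[-4.03,-2.65,0,0,-4.03,-2.65,0,0,-4.03,-2.65,0,0,-4.03,-2.65,0,0,-4.03,-2.65,0,0])

```text
time: 1.0
position: [0.3948, -0.3808, 0.3221]
tool_rot: [-0.681, 0.733, 0.0, 0.0]
ft_force: [0.5, 0.5, 0.1]
grip_width: 0.0871
```

Request:
play_rows(increments=[-4.03,-2.65,0,0,-4.03,-2.65,0,0,-4.03,-2.65,0,0,-4.03,-2.65,0,0,-4.03,-2.65,0,0])

```text
time: 1.5
position: [0.5417, -0.1895, 0.3222]
tool_rot: [-0.681, 0.733, 0.0, -0.0]
ft_force: [0.8, -0.7, 0.3]
grip_width: 0.0868
```

Request:
play_rows(increments=[-4.03,-2.65,0,0,-4.03,-2.65,0,0,-4.03,-2.65,0,0,0,0,0,0,0,0,0,0])

```text
time: 2.0
position: [0.6291, -0.0755, 0.3216]
tool_rot: [-0.682, 0.732, 0.001, -0.001]
ft_force: [-0.5, 0.1, -0.8]
grip_width: 0.0872
```

```bash
python3 - <<'E'
from h import *
np.set_printoptions(precision=4,suppress=True)
c=robot.get_calibration('wrist');o=robot.get_obs();im=robot.camera('wrist');cv2.imwrite('pics/w1.png',im)
np.save('w1.npy',c,allow_pickle=True)
print(o['time'],o['position'],o['tool_rot'],o['ft_force'],o['q'],-np.array(c['R']).T@np.array(c['t']),np.array(c['R']))
print(proj(c,[[.63,-.0775,.205],[.63,-.0775,.18],[.646,.144,.239]]))
E
```

```text
2.0 [ 0.6291 -0.0755  0.3216] [-0.6817  0.7316  0.0007 -0.0008] [-0.5325  0.1229 -0.7645] [-0.2952  0.4513  1.2828 -0.0007  1.4094  1.3462] [ 0.7029 -0.0812  0.4832] [[-0.0704 -0.9975  0.0009]
 [-0.9603  0.0681  0.2706]
 [-0.27    0.0182 -0.9627]]
[[327.3493 231.8224]
 [327.1838 223.4066]
 [-30.9083 245.3148]]
```

View pics/w1.png

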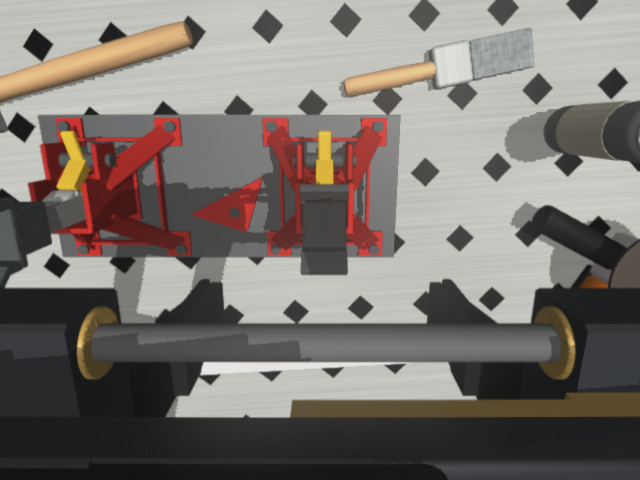

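The wrist view shows the lowered saddle between (302,184) and (347,274), with its pawl above at (325,160). I'll cast these edges onto the z=0.205 plane.

```bash
python3 - <<'E'
from h import *
np.set_printoptions(precision=4,suppress=True)
c=np.load('w1.npy',allow_pickle=True).item()
im=cv2.imread('pics/w1.png')
g=im[175:285,290:360].astype(int)
# dark & grey mask rows
for r in (190,200,240,265,270,276,280):
    row=im[r,285:365];print(r,[int(v) for v in row.mean(1)[::3]])
print([int(v) for v in im[165:290:2,323].mean(1)])
for p in [(302,184),(347,184),(301,274),(347,274)]: print(plane(c,p,.205))
E
```

```text
190 [72, 74, 73, 67, 72, 85, 89, 91, 89, 90, 90, 91, 90, 92, 93, 90, 91, 91, 91, 92, 91, 92, 111, 100, 86, 76, 102]
200 [73, 75, 74, 72, 73, 63, 68, 57, 55, 54, 56, 55, 53, 53, 54, 54, 65, 64, 57, 56, 58, 84, 111, 119, 86, 75, 121]
240 [60, 60, 59, 60, 56, 58, 64, 69, 70, 68, 68, 67, 68, 69, 68, 69, 68, 69, 69, 69, 66, 62, 71, 78, 80, 78, 78]
265 [192, 192, 193, 193, 194, 157, 87, 86, 70, 69, 70, 69, 70, 70, 70, 70, 67, 69, 70, 70, 70, 185, 194, 195, 195, 194, 195]
270 [195, 196, 196, 197, 196, 137, 92, 91, 75, 72, 71, 72, 71, 72, 72, 71, 70, 71, 72, 71, 71, 184, 195, 195, 193, 193, 193]
276 [198, 200, 198, 198, 200, 199, 195, 195, 195, 194, 194, 192, 193, 191, 191, 191, 190, 189, 188, 188, 187, 191, 192, 192, 193, 191, 191]
280 [192, 191, 191, 191, 192, 192, 193, 194, 192, 194, 193, 193, 192, 193, 192, 192, 192, 192, 191, 192, 192, 192, 192, 193, 193, 194, 194]
[152, 153, 152, 152, 153, 153, 155, 156, 156, 141, 89, 90, 93, 83, 70, 69, 68, 55, 57, 63, 66, 64, 66, 66, 66, 67, 66, 67, 66, 66, 67, 66, 68, 67, 68, 67, 67, 68, 68, 68, 68, 59, 54, 59, 68, 67, 68, 69, 69, 69, 69, 69, 69, 71, 71, 160, 192, 194, 193, 196, 196, 198, 197]
[ 0.6644 -0.0628  0.205 ]
[ 0.6623 -0.093   0.205 ]
[ 0.6002 -0.0565  0.205 ]
[ 0.5979 -0.0894  0.205 ]
```

Request:
play_rows(increments=[0.14,-0.16,4,0,0,0,4,0,0,0,4,0,0,0,3,0,0,0,0,0])

```text
time: 2.55
position: [0.6261, -0.0791, 0.1679]
tool_rot: [-0.68, 0.733, 0.005, -0.003]
ft_force: [-0.7, 0.2, 0.2]
grip_width: 0.0871
```

```bash
python3 - <<'E'
from h import *
c=robot.get_calibration('wrist');im=robot.camera('wrist')
cs=robot.get_calibration('scene');s=robot.camera('scene')
a=cv2.resize(s[180:300,220:380],(800,600),interpolation=cv2.INTER_CUBIC)
v=np.vstack([im[100:330,:],cv2.resize(s[185:255,200:420],(640,204))]);cv2.imwrite('pics/c2.png',v)
o=robot.get_obs();print(o['position'],o['ft_force'],o['grip_width'])
E
```

```text
[ 0.63035254 -0.07967205  0.17289942] [ 0.17145918 -0.73913388  0.74059139] 0.08729606207059498
```

View pics/c2.png

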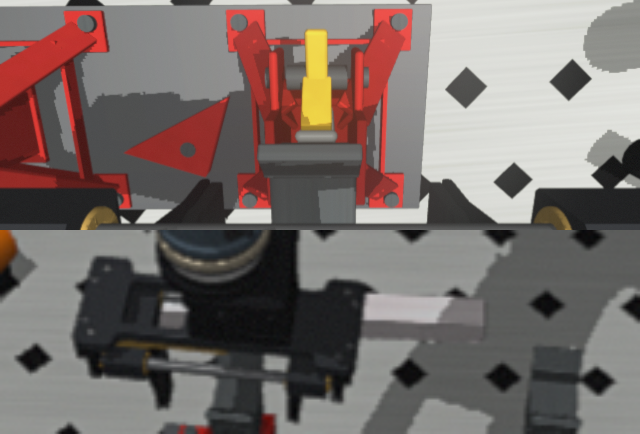

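The upper half is the wrist view: the saddle's near horn spans columns 258–363 at row about 247, and the jaws sit at about 222 and 428. I'll compute the lateral offset from that.

```bash
python3 - <<'E'
from h import *
np.set_printoptions(precision=4,suppress=True)
c=robot.get_calibration('wrist');o=robot.get_obs();print(o['position'],o['tool_rot'])
for p in [(258,247),(363,247)]: print(plane(c,p,.205))
im=robot.camera('wrist')
print([int(x) for x in im[252,245:375:2].mean(1)])
print([int(x) for x in im[290,255:370:2].mean(1)])
for p in [(271,290),(356,290)]: print(plane(c,p,.18))
p=o['position'].copy()
for z in (.205,.18,.15): p[2]=z;print(proj(c,[p]))
E
```

```text
[ 0.6304 -0.0797  0.1729] [-0.68    0.7332  0.0001 -0.0002]
[ 0.6667 -0.0608  0.205 ]
[ 0.6641 -0.095   0.205 ]
[79, 79, 79, 79, 79, 77, 75, 51, 76, 94, 95, 94, 95, 93, 95, 95, 95, 95, 95, 94, 95, 94, 95, 95, 96, 95, 95, 96, 95, 96, 96, 96, 96, 96, 98, 98, 96, 96, 97, 97, 97, 96, 97, 97, 96, 97, 97, 97, 97, 97, 97, 95, 97, 98, 97, 98, 96, 85, 84, 79, 80, 81, 82, 84, 90]
[60, 59, 58, 59, 57, 59, 61, 77, 66, 69, 70, 73, 74, 74, 74, 74, 73, 73, 73, 75, 74, 73, 73, 72, 72, 73, 73, 73, 73, 73, 72, 100, 106, 106, 107, 107, 106, 105, 107, 106, 106, 105, 105, 106, 109, 106, 106, 108, 104, 90, 77, 82, 82, 81, 67, 62, 62, 62]
[ 0.6412 -0.059   0.18  ]
[ 0.6387 -0.0931  0.18  ]
[[324.0277 342.3833]]
[[324.2071 311.19  ]]
[[324.3649 283.771 ]]
```

Request:
play_rows(increments=[-0.4,-0.1,0,0,0,0,1.3,0,0,0,1.3,0,0,0,0,0,0,0,0,0])

```text
time: 3.2
position: [0.6314, -0.074, 0.1457]
tool_rot: [-0.681, 0.732, 0.001, -0.0]
ft_force: [0.2, -0.0, 0.2]
grip_width: 0.0868
```

Request:
play_rows(increments=[0,0,0,0,0,0,0,0], fingers=4.2, newtons=20)

```text
time: 3.4
position: [0.6323, -0.0743, 0.1469]
tool_rot: [-0.681, 0.732, -0.0, 0.0]
ft_force: [0.3, 0.3, 0.6]
grip_width: 0.0777
```

Request:
play_rows(increments=[0,0,0,0,0,0,0,0,0,0,0,0])

```text
time: 3.7
position: [0.6321, -0.0743, 0.1467]
tool_rot: [-0.681, 0.733, -0.0, 0.0]
ft_force: [-0.5, -0.5, 0.2]
grip_width: 0.0547
```

Request:
play_rows(increments=[0.13,0.05,0,0,0,0,0,0])

```text
time: 3.9
position: [0.6313, -0.0757, 0.1466]
tool_rot: [-0.681, 0.733, -0.0, -0.0]
ft_force: [0.2, -1.2, 0.7]
grip_width: 0.0441
```

Request:
play_rows(increments=[0,0,0,0,0,0,0,0], fingers=3, newtons=6)

```text
time: 4.1
position: [0.6314, -0.0745, 0.1465]
tool_rot: [-0.68, 0.733, 0.001, 0.001]
ft_force: [1.5, 4.3, 1.1]
grip_width: 0.034
```

Request:
play_rows(increments=[0,0,0,0,0,0,0,0])

```text
time: 4.3
position: [0.6315, -0.0744, 0.1465]
tool_rot: [-0.681, 0.733, 0.001, 0.001]
ft_force: [-0.6, 4.6, 0.9]
grip_width: 0.0339
```

Request:
play_rows(increments=[-0.12,0,0,0,0,0,0,0])

```text
time: 4.5
position: [0.6315, -0.0744, 0.1466]
tool_rot: [-0.681, 0.732, -0.0, -0.0]
ft_force: [0.0, 1.4, 0.7]
grip_width: 0.0339
```

Request:
play_rows(increments=[0,0,0,0,0,0,0,0], newtons=28)

```text
time: 4.7
position: [0.6315, -0.0745, 0.1466]
tool_rot: [-0.681, 0.732, -0.0, -0.0]
ft_force: [0.5, 1.8, -1.2]
grip_width: 0.0341
```

Request:
play_rows(increments=[0,0,-0.5,0,0,0,-0.5,0,0,0,0,0])

```text
time: 5.0
position: [0.6314, -0.0744, 0.1567]
tool_rot: [-0.681, 0.732, 0.0, -0.0]
ft_force: [1.6, 1.8, -5.0]
grip_width: 0.0337
```

Request:
play_rows(increments=[0,0,-0.7,0,0,0,-0.7,0,0,0,-0.6,0,0,0,0,0])

```text
time: 5.4
position: [0.6315, -0.0745, 0.1779]
tool_rot: [-0.681, 0.732, -0.0, 0.0]
ft_force: [1.9, 1.0, -5.3]
grip_width: 0.034
```

Request:
play_rows(increments=[0,0,-0.7,0,0,0,-0.6,0,0,0,-0.6,0,0,0,0,0])

```text
time: 5.8
position: [0.6315, -0.0745, 0.1967]
tool_rot: [-0.681, 0.732, -0.0, 0.0]
ft_force: [2.3, -0.0, -5.1]
grip_width: 0.0338
```

Request:
play_rows(increments=[0,0,0,0,0,0,0,0])

```text
time: 6.0
position: [0.6314, -0.0745, 0.1957]
tool_rot: [-0.681, 0.733, -0.0, -0.0]
ft_force: [2.5, -0.1, -4.9]
grip_width: 0.034
```

```bash
python3 - <<'E'
from h import *
f=[]
for i in range(4):
    robot.camera('scene');o=robot.get_obs();f.append(o['ft_force'])
print(o['position'],np.mean(f,0),o['grip_width'],o['time'])
E
```

```text
[ 0.63145638 -0.07445869  0.19546884] [ 1.62873285 -0.3806241  -5.11488745] 0.03359286571663192 6.2
```

Request:
play_rows(increments=[0,0,0.1,0,0,0,0.1,0,0,0,0.1,0,0,0,0.1,0,0,0,0,0])

```text
time: 6.7
position: [0.6314, -0.0745, 0.1912]
tool_rot: [-0.681, 0.733, 0.0, -0.0]
ft_force: [1.7, -1.5, -6.4]
grip_width: 0.0337
```

Request:
play_rows(increments=[0,0,0.05,0,0,0,0.05,0,0,0,0,0])

```text
time: 7.0
position: [0.6315, -0.0745, 0.1905]
tool_rot: [-0.681, 0.733, -0.0, -0.0]
ft_force: [0.1, -2.2, -6.2]
grip_width: 0.0336
```

Request:
play_rows(increments=[0,0,0.04,0,0,0,0.04,0,0,0,0.04,0,0,0,0,0])

```text
time: 7.4
position: [0.6314, -0.0744, 0.1893]
tool_rot: [-0.681, 0.733, -0.0, -0.0]
ft_force: [1.9, -0.4, -6.1]
grip_width: 0.0341
```

Request:
play_rows(increments=[0,0,0.04,0,0,0,0.04,0,0,0,0.04,0,0,0,0,0])

```text
time: 7.8
position: [0.6314, -0.0744, 0.1881]
tool_rot: [-0.681, 0.732, -0.0, -0.0]
ft_force: [1.2, -1.5, -5.8]
grip_width: 0.0341
```

Request:
play_rows(increments=[0,0,0.04,0,0,0,0.04,0,0,0,0.04,0,0,0,0,0])

```text
time: 8.2
position: [0.6314, -0.0744, 0.1869]
tool_rot: [-0.681, 0.733, -0.0, -0.0]
ft_force: [0.4, -2.7, -5.0]
grip_width: 0.0336
```

Request:
play_rows(increments=[0,0,0.04,0,0,0,0.04,0,0,0,0.04,0,0,0,0,0])

```text
time: 8.6
position: [0.6314, -0.0744, 0.1857]
tool_rot: [-0.681, 0.732, -0.0, -0.0]
ft_force: [0.5, -3.6, -4.5]
grip_width: 0.0337
```

Request:
play_rows(increments=[0,0,0.04,0,0,0,0.04,0,0,0,0,0])

```text
time: 8.9
position: [0.6314, -0.0744, 0.1849]
tool_rot: [-0.681, 0.733, -0.0, -0.0]
ft_force: [1.8, -3.0, -4.5]
grip_width: 0.0337
```

Request:
play_rows(increments=[0,0,0.04,0,0,0,0.04,0,0,0,0.04,0,0,0,0,0])

```text
time: 9.3
position: [0.6315, -0.0744, 0.1837]
tool_rot: [-0.681, 0.733, -0.0, -0.0]
ft_force: [0.7, -3.6, -5.0]
grip_width: 0.0336
```

Request:
play_rows(increments=[0.08,0,0.04,0,0,0,0.04,0,0,0,0.04,0,0,0,0,0])

```text
time: 9.7
position: [0.6315, -0.0744, 0.1824]
tool_rot: [-0.681, 0.732, 0.0, 0.0]
ft_force: [0.5, -0.0, -4.5]
grip_width: 0.0339
```

Still carrying the weight, so I keep easing down.

Request:
play_rows(increments=[0,0,0.04,0,0,0,0.04,0,0,0,0.04,0,0,0,0,0])

```text
time: 10.1
position: [0.6314, -0.0745, 0.1812]
tool_rot: [-0.681, 0.733, 0.0, 0.0]
ft_force: [1.7, 2.9, -5.2]
grip_width: 0.0336
```

Request:
play_rows(increments=[-0.04,0,0.04,0,0,0,0.04,0,0,0,0.04,0,0,0,0,0])

```text
time: 10.5
position: [0.6314, -0.0745, 0.18]
tool_rot: [-0.681, 0.733, 0.0, 0.0]
ft_force: [1.2, 3.7, -5.2]
grip_width: 0.034
```

Request:
play_rows(increments=[-0.04,0,0.04,0,0,0,0.04,0,0,0,0.04,0,0,0,0,0])

```text
time: 10.9
position: [0.6315, -0.0745, 0.1789]
tool_rot: [-0.681, 0.733, -0.0, -0.0]
ft_force: [1.2, 1.8, -5.0]
grip_width: 0.034
```

Request:
play_rows(increments=[0,0,0.04,0,0,0,0.04,0,0,0,0.04,0,0,0,0,0])

```text
time: 11.3
position: [0.6315, -0.0745, 0.178]
tool_rot: [-0.681, 0.733, -0.0, -0.0]
ft_force: [0.2, 1.7, -3.0]
grip_width: 0.0339
```

Request:
play_rows(increments=[0,0,0.03,0,0,0,0,0])

```text
time: 11.5
position: [0.6315, -0.0745, 0.1779]
tool_rot: [-0.681, 0.732, -0.0, -0.0]
ft_force: [-0.5, 1.3, -1.0]
grip_width: 0.0336
```

The commanded move went further than the post did, and the load went from -5 to -1 N: the pawl now carries it at post height of about 0.031 (notch 1). I'll hold to confirm, then release.

Request:
play_rows(increments=[0,0,0.01,0,0,0,0,0], newtons=6)

```text
time: 11.7
position: [0.6315, -0.0745, 0.1779]
tool_rot: [-0.681, 0.732, -0.0, -0.0]
ft_force: [-0.4, 1.6, 1.8]
grip_width: 0.0339
```

Request:
play_rows(increments=[0,0,0,0,0,0,0,0,0,0,0,0,0,0,0,0,0,0,0,0], fingers=8.0)

```text
time: 12.2
position: [0.6316, -0.0744, 0.1773]
tool_rot: [-0.681, 0.733, -0.0, -0.0]
ft_force: [0.1, 0.3, -0.3]
grip_width: 0.066
```

```bash
python3 - <<'E'
from h import *
np.set_printoptions(precision=4,suppress=True)
c=robot.get_calibration('wrist');im=robot.camera('wrist');np.save('w3.npy',c,allow_pickle=True);cv2.imwrite('pics/w3.png',im)
o=robot.get_obs();print(o['position'],o['ft_force'],o['grip_width'],o['time'])
E
```

```text
[ 0.6315 -0.0744  0.1773] [ 0.5514 -0.3298 -1.1859] 0.07005242539243367 12.25
```

View pics/w3.png

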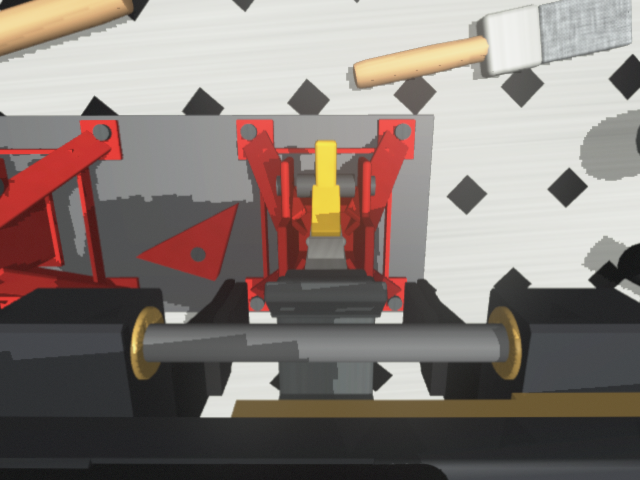

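The saddle stayed up after release and the pawl leans in under a tooth at (325,200). I'll rise and view both saddles from between them.

Request:
play_rows(increments=[0,0,-2,0,0,0,-4,0,0,0,-5,0,0,0,-5,0])

```text
time: 12.65
position: [0.631, -0.0742, 0.3385]
tool_rot: [-0.681, 0.733, 0.001, -0.0]
ft_force: [0.8, -0.5, 0.3]
grip_width: 0.08
```

Request:
play_rows(increments=[-4,0,-2,0,-4,0,-2,0,-3,0,0,0,0,0,0,0,0,0,0,0])

```text
time: 13.15
position: [0.6393, 0.0358, 0.3771]
tool_rot: [-0.681, 0.732, -0.0, -0.0]
ft_force: [0.4, -0.4, 0.3]
grip_width: 0.08
```

```bash
python3 - <<'E'
from h import *
np.set_printoptions(precision=4,suppress=True)
for i in range(2): robot.camera('scene')
c=robot.get_calibration('wrist');im=robot.camera('wrist');np.save('w4.npy',c,allow_pickle=True);cv2.imwrite('pics/w4.png',im)
o=robot.get_obs();print(o['position'],o['ft_force'],o['grip_width'],o['time'],o['tool_rot'])
t=robot.camera('top');cv2.imwrite('pics/top4.png',t)
E
```

```text
[0.6393 0.0341 0.3767] [-0.2641  0.1238 -0.9773] 0.0796349661501948 13.3 [-0.6802  0.733   0.0003 -0.0006]
```

View pics/w4.png

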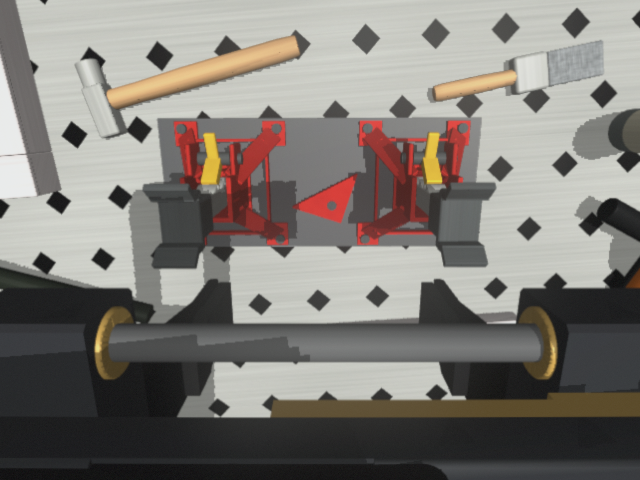

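Both saddles show level in the same row (near horn tops at row ~184, far ends ~266), mirror-symmetric about column 319, so both are in the same notch. I'll compute the placing pose.

```bash
python3 - <<'E'
from h import *
np.set_printoptions(precision=4,suppress=True)
c=np.load('w4.npy',allow_pickle=True).item()
print('outer ends of horn tops')
L=[plane(c,p,.239) for p in [(144,184.5),(152,266)]]; R=[plane(c,p,.236) for p in [(495,183.5),(487,265.5)]]
print(np.array(L),np.array(R))
ml=np.mean(L,0);mr=np.mean(R,0);d=ml-mr;print(ml,mr,np.linalg.norm(d),'minus 34 ->',np.linalg.norm(d)-.034,'yaw',-np.arctan2(d[0],d[1]),'mid',(ml+mr)/2)
# mean spacing of the horn in x
im=cv2.imread('pics/w4.png')
for col in (175,185,450,465): 
    r=im[175:275,col].mean(1);print(col,[int(x) for x in r[::2]])
# tube from the new top picture
ct=robot.get_calibration('top');t=cv2.imread('pics/top4.png')
m=(t.min(2)>190).astype(np.uint8)*255;m[:285]=0;m[320:]=0;m[:,:262]=0;m[:,420:]=0
cnt=max(cv2.findContours(m,0,2)[0],key=cv2.contourArea);r=cv2.minAreaRect(cnt);print(r)
P=np.array([plane(ct,p,.03) for p in cv2.boxPoints(r)]);print(P.mean(0))
E
```

```text
outer ends of horn tops
[[0.6801 0.1628 0.239 ]
 [0.6178 0.1687 0.239 ]] [[ 0.6614 -0.0925  0.236 ]
 [ 0.598  -0.0886  0.236 ]]
[0.6489 0.1658 0.239 ] [ 0.6297 -0.0905  0.236 ] 0.2570531985671241 minus 34 -> 0.2230531985671241 yaw -0.07495457893999986 mid [0.6393 0.0376 0.2375]
175 [74, 74, 73, 74, 77, 89, 93, 93, 70, 71, 70, 63, 54, 63, 66, 67, 67, 67, 67, 67, 67, 66, 67, 66, 66, 68, 67, 68, 67, 68, 67, 67, 67, 66, 53, 50, 58, 65, 62, 65, 65, 63, 65, 65, 65, 64, 68, 176, 199, 201]
185 [72, 54, 49, 50, 68, 88, 93, 94, 71, 70, 69, 69, 73, 81, 66, 67, 67, 67, 67, 66, 66, 66, 67, 65, 66, 66, 67, 67, 68, 66, 66, 66, 67, 67, 53, 49, 62, 64, 64, 66, 66, 64, 64, 66, 65, 66, 67, 170, 198, 201]
450 [53, 55, 54, 57, 70, 66, 59, 59, 67, 73, 72, 74, 90, 105, 105, 104, 105, 106, 106, 105, 105, 106, 106, 106, 105, 105, 106, 104, 105, 104, 105, 103, 102, 82, 62, 77, 95, 87, 89, 89, 89, 90, 91, 91, 96, 88, 166, 197, 198, 195]
465 [128, 128, 128, 120, 94, 94, 97, 85, 74, 74, 73, 74, 90, 103, 104, 105, 105, 104, 104, 103, 104, 103, 103, 102, 104, 103, 103, 102, 103, 102, 102, 102, 101, 75, 62, 77, 96, 88, 89, 91, 89, 90, 92, 91, 96, 87, 159, 197, 197, 195]
((360.56243896484375, 303.81536865234375), (89.09219360351562, 12.670992851257324), 1.3322198390960693)
[ 0.4232 -0.1054  0.03  ]
```

Request:
play_rows(increments=[2.03,4.15,0,0,2.03,4.15,0,0,2.03,4.15,0,0,2.03,4.15,0,0,2.03,4.15,0,0], fingers=7)

```text
time: 13.85
position: [0.4232, -0.0519, 0.3771]
tool_rot: [-0.68, 0.733, -0.0, -0.0]
ft_force: [0.1, -1.1, -0.3]
grip_width: 0.0698
```

Request:
play_rows(increments=[0,0,2,-0.149,0,0,2,-0.149,0,0,2,-0.149,0,0,2,-0.149,0,0,2,-0.149])

```text
time: 14.35
position: [0.425, -0.0516, 0.2767]
tool_rot: [0.902, -0.433, 0.0, 0.0]
ft_force: [-0.4, -0.4, 0.3]
grip_width: 0.0699
```

Request:
play_rows(increments=[0,0,2,-0.149,0,0,2,-0.149,0,0,2,-0.149,0,0,2,-0.149,0,0,2,-0.149])

```text
time: 14.85
position: [0.4252, -0.0516, 0.1766]
tool_rot: [0.997, -0.075, 0.0, 0.0]
ft_force: [0.1, 0.1, 0.5]
grip_width: 0.0704
```

Request:
play_rows(increments=[0,0,0,-0.149,0,0,0,0,0,0,0,0])

```text
time: 15.15
position: [0.4255, -0.0514, 0.1775]
tool_rot: [1.0, -0.005, 0.0, 0.0]
ft_force: [0.1, -0.4, 0.2]
grip_width: 0.0699
```

```bash
python3 - <<'E'
from h import *
np.set_printoptions(precision=4,suppress=True)
c=robot.get_calibration('wrist');o=robot.get_obs();im=robot.camera('wrist');np.save('w5.npy',c,allow_pickle=True);cv2.imwrite('pics/w5.png',im)
print(o['position'],o['ft_force'],o['grip_width'],o['time'],o['tool_rot'],o['q'])
print(proj(c,[[.4246,-.0519,.03],[.42,.115,.03],[.42,-.219,.03]]))
s=robot.camera('scene');cs=robot.get_calibration('scene');cv2.imwrite('pics/s5.png',s)
E
```

```text
[ 0.4255 -0.0514  0.1775] [ 0.1355 -0.416   0.1523] 0.06988958260876124 15.15 [ 1.     -0.0047  0.0003  0.0001] [-0.3822  0.341   1.956  -0.      0.844  -0.3728]
[[324.088  222.8253]
 [314.547  -22.7012]
 [320.807  408.1199]]
```

View pics/w5.png

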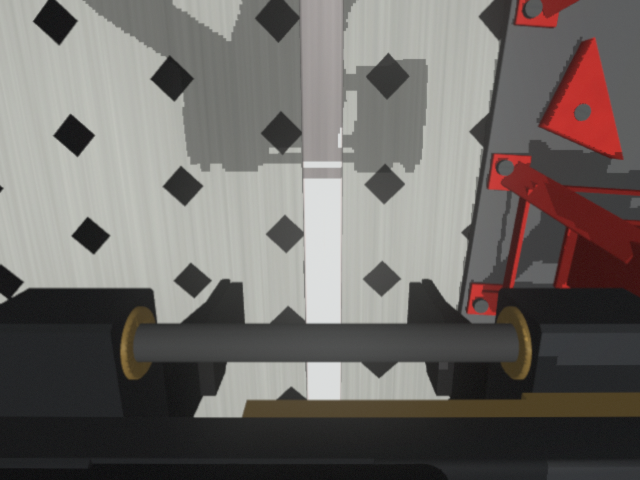

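The tube runs straight between the jaws (centre column ~323 at row 222, tool projection 324, yaw matched). I'll descend to grip.

Request:
play_rows(increments=[0,0,4,0,0,0,4,0,0,0,4,0,0,0,3,0,0,0,1,0])

```text
time: 15.75
position: [0.4244, -0.0505, 0.0154]
tool_rot: [1.0, -0.003, -0.002, -0.001]
ft_force: [-0.0, -0.6, -0.3]
grip_width: 0.0699
```

Request:
play_rows(increments=[0,0,0,0,0,0,0,0], fingers=4)

```text
time: 15.95
position: [0.4259, -0.051, 0.0182]
tool_rot: [1.0, -0.003, 0.001, 0.0]
ft_force: [0.0, -0.6, -0.7]
grip_width: 0.0609
```

Lower to about 6 mm, then close gently.

Request:
play_rows(increments=[0,0,0.6,0,0,0,0.6,0,0,0,0,0])

```text
time: 16.25
position: [0.4253, -0.0507, 0.0054]
tool_rot: [1.0, -0.003, 0.0, 0.0]
ft_force: [-0.9, -0.3, 0.4]
grip_width: 0.0424
```

Request:
play_rows(increments=[0,0,0,0,0,0,0,0,0,0,0,0], fingers=2.6, newtons=20)

```text
time: 16.55
position: [0.424, -0.0504, 0.0055]
tool_rot: [1.0, -0.002, -0.001, -0.0]
ft_force: [-2.7, -1.2, 1.6]
grip_width: 0.0297
```

Request:
play_rows(increments=[0,0,0,0,0,0,0,0], newtons=40)

```text
time: 16.75
position: [0.424, -0.0504, 0.0055]
tool_rot: [1.0, -0.002, -0.001, -0.0]
ft_force: [-3.2, -1.6, 4.0]
grip_width: 0.0299
```

Request:
play_rows(increments=[0,0,-1,0,0,0,-2,0,0,0,-3,0,0,0,-4,0,0,0,-4,0])

```text
time: 17.25
position: [0.4254, -0.0505, 0.1468]
tool_rot: [1.0, -0.003, 0.0, -0.0]
ft_force: [1.1, -0.8, -5.1]
grip_width: 0.0296
```

Request:
play_rows(increments=[0,0,-4,0,0,0,-4,0,0,0,-4,0,0,0,-3,0,0,0,-1,0])

```text
time: 17.75
position: [0.4269, -0.051, 0.3087]
tool_rot: [1.0, -0.002, 0.004, 0.001]
ft_force: [-0.1, -0.1, -4.8]
grip_width: 0.0295
```

Request:
play_rows(increments=[1,-0.4,0,0,2.5,-1,0,0,3,-1.2,0,0,3,-1.2,0,0,3,-1.2,0,0])

```text
time: 18.25
position: [0.5508, -0.0, 0.302]
tool_rot: [1.0, -0.003, -0.002, -0.001]
ft_force: [0.6, 0.1, -4.6]
grip_width: 0.0299
```

Request:
play_rows(increments=[3,-1.2,0,0,3,-1.2,0,0,2,-1,0,0.035,1,-0.4,0,0.035,0,0,0,0])

```text
time: 18.75
position: [0.6413, 0.0372, 0.3009]
tool_rot: [0.999, -0.037, -0.003, -0.001]
ft_force: [-0.1, -0.3, -5.2]
grip_width: 0.0297
```

```bash
python3 - <<'E'
from h import *
np.set_printoptions(precision=4,suppress=True)
for i in range(3): robot.camera('top')
t=robot.camera('top');o=robot.get_obs()
print(o['position'],o['ft_force'],o['moment'],o['grip_width'],o['time'],o['tool_rot'],2*np.arctan2(o['tool_rot'][1],o['tool_rot'][0]))
c=robot.get_calibration('wrist');w=robot.camera('wrist');np.save('w6.npy',c,allow_pickle=True)
s=robot.camera('scene')
v=np.vstack([w[60:340],cv2.resize(s[170:290,220:440],(640,300),interpolation=cv2.INTER_CUBIC)]);cv2.imwrite('pics/c6.png',v);cv2.imwrite('pics/s6.png',s);cv2.imwrite('pics/t6.png',t)
E
```

```text
[0.6396 0.0359 0.3037] [-0.1624 -0.3448 -4.3323] [-0.0485 -0.0624  0.007 ] 0.029347787229446944 18.95 [ 0.9993 -0.0374 -0.0017 -0.0001] -0.0747962758517452
```

View pics/c6.png

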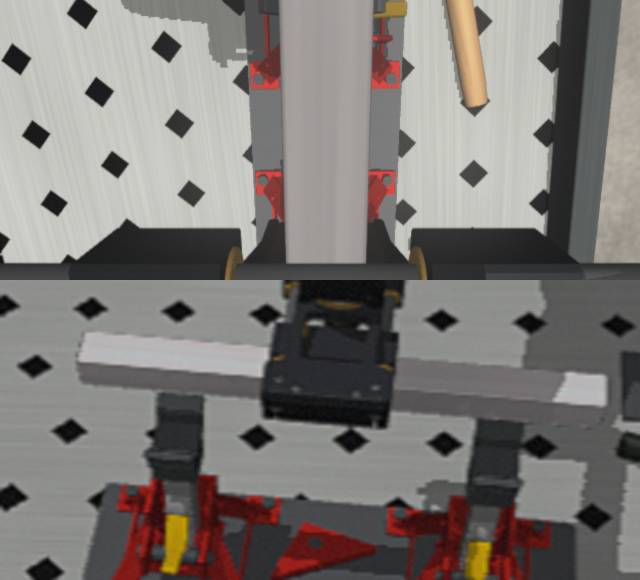

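Request:
play_rows(increments=[0,-0.2,1.5,0,0,0,2,0,0,0,1.5,0,0,0,0.5,0,0,0,0,0])

```text
time: 19.55
position: [0.6403, 0.0377, 0.2499]
tool_rot: [0.999, -0.038, -0.001, -0.0]
ft_force: [-0.8, 0.0, -4.4]
grip_width: 0.03
```

```bash
python3 - <<'E'
from h import *
np.set_printoptions(precision=4,suppress=True)
for i in range(4): robot.camera('top')
t=robot.camera('top');o=robot.get_obs()
print(o['position'],o['ft_force'],o['moment'],o['time'],2*np.arctan2(o['tool_rot'][1],o['tool_rot'][0]))
w=robot.camera('wrist');s=robot.camera('scene')
cv2.imwrite('pics/t7.png',t);cv2.imwrite('pics/s7.png',s)
v=np.vstack([cv2.resize(t[185:235,220:400],(720,200),interpolation=cv2.INTER_CUBIC),cv2.resize(s[185:285,225:425],(720,360),interpolation=cv2.INTER_CUBIC)]);cv2.imwrite('pics/c7.png',v)
E
```

```text
[0.6415 0.0378 0.2516] [ 0.3063  0.402  -4.2604] [ 0.0044 -0.0479 -0.0269] 19.8 -0.07505497823427841
```

View pics/c7.png

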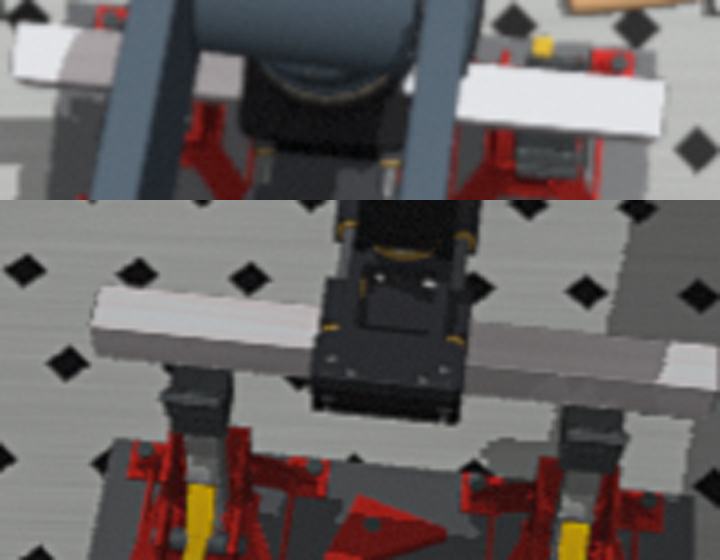

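```bash
python3 - <<'E'
from h import *
np.set_printoptions(precision=4,suppress=True)
c=robot.get_calibration('top');cs=robot.get_calibration('scene')
for u,v in [(563,100)]:
  p=plane(c,(220+u/4-.4,185+v/4-.4),.276);print(p,'seat line x',.6393+.075*(p[1]-.037),'tool line', .6415+.075*(p[1]-.0378))
# same-view bias check: saddle measured in first top pic gave low x .630,mate .6467 ; scene tube ends at top edges
S=lambda u,v:(225+u/3.6-.4,185+(v-200)/3.6-.4)
for n,p in [('L',S(97,305)),('R',S(717,367))]: print(n,plane(cs,p,.276))
E
```

```text
[ 0.634  -0.0795  0.276 ] seat line x 0.6305622025832984 tool line 0.6327022025832983
L [ 0.6307 -0.1279  0.276 ]
R [0.6561 0.2084 0.276 ]
```

Request:
play_rows(increments=[-0.25,0.2,0,0,0,0,0.5,0,0,0,0.5,0,0,0,0,0,0,0,0,0])

```text
time: 20.4
position: [0.6381, 0.0361, 0.2398]
tool_rot: [0.999, -0.037, -0.0, -0.0]
ft_force: [-0.4, -0.5, -3.9]
grip_width: 0.0299
```

Request:
play_rows(increments=[0,0,0.3,0,0,0,0.3,0,0,0,0,0,0,0,0,0])

```text
time: 20.8
position: [0.6382, 0.0361, 0.2342]
tool_rot: [0.999, -0.037, -0.0, -0.0]
ft_force: [-0.4, -0.0, -2.8]
grip_width: 0.0297
```

Request:
play_rows(increments=[0.1,0,0.2,0,0,0,0.2,0,0,0,0,0,0,0,0,0])

```text
time: 21.2
position: [0.6392, 0.036, 0.2302]
tool_rot: [0.999, -0.037, -0.0, -0.0]
ft_force: [-0.2, 0.4, -3.7]
grip_width: 0.0296
```

Request:
play_rows(increments=[0,0,0.2,0,0,0,0.2,0,0,0,0,0,0,0,0,0])

```text
time: 21.6
position: [0.6392, 0.036, 0.2262]
tool_rot: [0.999, -0.038, -0.0, -0.0]
ft_force: [0.4, -0.0, -3.6]
grip_width: 0.0297
```

Request:
play_rows(increments=[0,0,0.1,0,0,0,0.1,0,0,0,0,0])

```text
time: 21.9
position: [0.6391, 0.036, 0.2242]
tool_rot: [0.999, -0.037, -0.0, -0.0]
ft_force: [-0.3, 0.2, -4.5]
grip_width: 0.0297
```

Free of side forces inside the horns (underside ~0.2187). Contact should come at a tool height of about 0.217–0.220.

Request:
play_rows(increments=[0,0,0.1,0,0,0,0.1,0,0,0,0,0])

```text
time: 22.2
position: [0.6391, 0.036, 0.2222]
tool_rot: [0.999, -0.037, -0.0, -0.0]
ft_force: [-0.2, 0.1, -5.0]
grip_width: 0.0297
```

Request:
play_rows(increments=[0,0,0.1,0,0,0,0,0])

```text
time: 22.4
position: [0.6391, 0.036, 0.2212]
tool_rot: [0.999, -0.037, -0.0, -0.0]
ft_force: [-1.2, -0.7, -4.7]
grip_width: 0.0299
```

Request:
play_rows(increments=[0,0,0.07,0,0,0,0.07,0,0,0,0,0])

```text
time: 22.7
position: [0.6391, 0.036, 0.2198]
tool_rot: [0.999, -0.038, -0.0, -0.0]
ft_force: [0.1, 0.4, -3.5]
grip_width: 0.0296
```

```bash
python3 - <<'E'
from h import *
f=[];m=[]
for i in range(4):
    robot.camera('scene');o=robot.get_obs();f.append(o['ft_force']);m.append(o['moment'])
print(o['position'],np.mean(f,0),np.mean(m,0))
E
```

```text
[0.63925307 0.03603422 0.21998049] [ 0.32842832  0.09579332 -4.50453036] [-0.00456202 -0.07398503  0.01362468]
```

Request:
play_rows(increments=[0,0,0.07,0,0,0,0.07,0,0,0,0,0])

```text
time: 23.2
position: [0.6394, 0.0359, 0.2189]
tool_rot: [0.999, -0.038, 0.0, -0.0]
ft_force: [-0.8, -2.0, -1.8]
grip_width: 0.0295
```

```bash
cat > f.py <<'E'
from h import *
f=[];m=[]
for i in range(4):
    robot.camera('scene');o=robot.get_obs();f.append(o['ft_force']);m.append(o['moment'])
print(o['position'],np.mean(f,0),np.mean(m,0),o['tool_rot'])
E
python3 f.py
```

```text
[0.63938146 0.03593676 0.21883055] [-0.27015722 -0.49995865 -2.01948652] [ 0.09861994 -0.02736841  0.02723736] [ 9.99294915e-01 -3.75448640e-02  2.37876858e-04  1.28241038e-05]
```

Contact at the mate end (floor ~0.2135, Mx positive); the other end is about 2 mm lower. I'll ease the grip so the tube pivots in the jaws as I go down.

Request:
play_rows(increments=[0,0,0,0,0,0,0.03,0,0,0,0.03,0,0,0,0,0], newtons=12)

```text
time: 23.8
position: [0.6394, 0.0359, 0.2181]
tool_rot: [0.999, -0.037, 0.0, 0.0]
ft_force: [-0.0, -1.5, -2.0]
grip_width: 0.0301
```

```bash
python3 f.py
```

```text
[0.63938924 0.03584634 0.21814957] [ 0.19814304 -1.38188196 -1.06155072] [-0.10802781 -0.0542962  -0.03075127] [ 9.99296735e-01 -3.74962139e-02  2.24920729e-04  1.37555060e-04]
```

Request:
play_rows(increments=[0,0,0.03,0,0,0,0.02,0,0,0,0,0], newtons=8)

```text
time: 24.3
position: [0.6394, 0.0359, 0.2181]
tool_rot: [0.999, -0.037, 0.0, 0.0]
ft_force: [-2.3, -2.1, 3.1]
grip_width: 0.0299
```

```bash
python3 f.py
```

```text
[0.63942004 0.03586306 0.21803157] [-1.31640086 -1.86436023  3.80064348] [-0.19946455  0.18469499 -0.05108661] [ 9.99297355e-01 -3.74785342e-02  3.62765089e-04  1.55870833e-04]
```

Request:
play_rows(increments=[0,0,-0.04,0,0,0,0,0])

```text
time: 24.7
position: [0.6394, 0.0359, 0.2181]
tool_rot: [0.999, -0.037, 0.0, 0.0]
ft_force: [-0.2, -1.5, 4.4]
grip_width: 0.0299
```

Request:
play_rows(increments=[0,0,0,0,0,0,0,0,0,0,0,0,0,0,0,0], fingers=5.5)

```text
time: 25.1
position: [0.6391, 0.0363, 0.2174]
tool_rot: [0.999, -0.037, -0.0, -0.0]
ft_force: [-0.0, -0.5, 0.0]
grip_width: 0.0518
```

Request:
play_rows(increments=[0,0,-0.5,0,0,0,-2,0,0,0,-4,0,0,0,-4,0,0,0,-2,0])

```text
time: 25.6
position: [0.6408, 0.036, 0.3476]
tool_rot: [0.999, -0.037, 0.004, 0.0]
ft_force: [0.5, 0.1, -0.3]
grip_width: 0.055
```

Request:
play_rows(increments=[-4,0,0,0,-4,0,0,0,-4,0,0,0,-4,0,0,0,-2,0,0,0])

```text
time: 26.1
position: [0.4562, 0.0502, 0.3432]
tool_rot: [0.999, -0.037, -0.001, -0.0]
ft_force: [-0.1, 0.3, 0.5]
grip_width: 0.055
```

```bash
python3 - <<'E'
from h import *
np.set_printoptions(precision=4,suppress=True)
t=robot.camera('top');s=robot.camera('scene');o=robot.get_obs();print(o['position'],o['ft_force'],o['time'])
cv2.imwrite('pics/t8.png',t);cv2.imwrite('pics/s8.png',s)
v=np.vstack([cv2.resize(t[180:265,215:405],(760,300),interpolation=cv2.INTER_CUBIC)[:,:],cv2.resize(s[190:262,225:415],(760,288),interpolation=cv2.INTER_CUBIC)]);cv2.imwrite('pics/c8.png',v)
E
```

```text
[0.4569 0.0501 0.3435] [-0.099  -0.4468  0.1994] 26.2
```

View pics/c8.png

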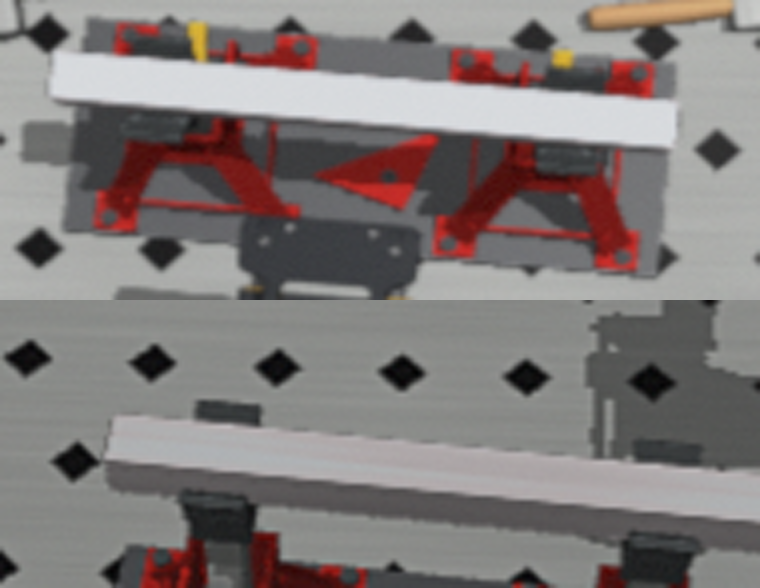

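The tube lies between the horns of both saddles: top view, horn tips visible on both sides at (160,40)/(155,125) and (580,75)/(570,157). I'll do a quick height check on its ends, then hand in.

```bash
python3 - <<'E'
from h import *
np.set_printoptions(precision=4,suppress=True)
ct=robot.get_calibration('top');cs=robot.get_calibration('scene')
T=lambda u,v:(215+u/4-.4,180+v*85/300-.4)
S=lambda u,v:(225+u/4-.4,190+(v-300)/4-.4)
# -y end: scene far-top corner (112,416) = top-view lower right (672,148); near-top (106,460) = upper right (677,97)
for s,t in [((112,416),(672,148)),((106,460),(677,97))]: print(tri(cs,S(*s),ct,T(*t)))
P=np.array([plane(ct,T(*p),.243) for p in [(53,52),(677,97),(672,148),(50,97)]]);print(P.mean(0),P)
# bystanders: shift between first and last top pictures outside the arm
a=cv2.imread('pics/top0.png');b=cv2.imread('pics/t8.png')
for n,(x0,x1,y0,y1) in dict(mallet=(95,215,215,290),coupon=(185,215,290,330),hammer=(200,310,150,190),brush=(360,440,165,190),can=(440,485,188,218),grinder=(437,515,235,340),magnet=(294,324,217,240)).items():
    print(n,round(float(np.abs(a[y0:y1,x0:x1].astype(int)-b[y0:y1,x0:x1]).mean()),1))
robot.hand_in()
E
```

```text
(array([ 0.6144, -0.1312,  0.2382]), np.float64(5.813726255770322e-05))
(array([ 0.6451, -0.1317,  0.2426]), np.float64(0.002632123143001918))
[0.6415 0.0361 0.243 ] [[ 0.6674  0.2035  0.243 ]
 [ 0.6451 -0.133   0.243 ]
 [ 0.6139 -0.1305  0.243 ]
 [ 0.6396  0.2042  0.243 ]]
mallet 3.5
coupon 17.5
hammer 3.6
brush 3.7
can 3.4
grinder 3.3
magnet 20.8
the job is handed in; nothing more can be done
```

The lowered stand is set in notch 1, the same notch as its mate, and the tube lies across both saddles between their horns. I handed the job in at about 26 s of the 61 s allowed.

- **Lifting the post:** I raised it to about 49 mm and eased it back in steps of about 1 mm. The pawl took the load at about 31 mm, where the wrist load fell from about -5 N to between -1 and +2 N. Only then did I let go, and the saddle stayed up.
- **Laying the tube:** I lowered it until it touched the mate saddle first, whose seat is about 2 mm higher. It then pivoted in a loosened grip until both saddles carried it. I was pressing down with about 4 N when I opened the fingers.

**Last checks:**
- **Tube height:** its top measured 0.238 to 0.243 m at the lowered-stand end. I expected about 0.242 m, so this agrees within measurement error.
- **Tube position:** its centre is at about (0.641, 0.036), against a midpoint between the saddles of about (0.639, 0.037).
- **Bystanders:** five of the seven showed no change between the first and last top pictures. The coupon and magnet patches differed more. A new shadow or the arm and tube in view could explain this, but I did not check it. Nothing was seen to touch either of them.

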